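# Purge the gas before welding

### The job

Purge the shielding gas before welding: of the three grey control boxes on the welding table, take the knob with the raised straight bar grip, twist it clockwise (seen from above) to its stop, keep it there for about a second, then let go so that it springs all the way back. Do not turn the round current knob, and leave the small tacked-up steel post standing where it is.

Things in the scene. Friction and masses are not known exactly. Their poses are not given: they have to be found in the camera images.
- purge_knob (a joint): Purge knob's angle in rad: 0 at rest, growing clockwise seen from above, stop at 1.047 (60 deg). A spring pulls it back to 0 (0.05 N m at rest, 0.155 at the stop; back in about half a second). It sits mid-top on a fixed grey box, 76 x 76 x 50 mm high, sides parallel to the resting bar, at any of three places in a row; two like boxes carry a round knob and a mushroom button.
- purge_grip (a point): Point on the purge knob's vertical axis at grip height, 88 mm above the table. An upright straight black plastic bar 46 mm long, 14 mm thick, 62 to 98 mm above the table, on a bare metal disc of 44 mm diameter (54 to 62 mm up). Turns with the knob: x along the bar, y across its 14 mm thickness, z up. A short white line on top marks the bar's -x end.
- current_mark (a point): The pointer mark on the round current knob (black fluted plastic, 48 mm diameter, 26 mm high, top 80 mm above the table, on its own grey 76 x 76 x 50 mm box). This point lies 20 mm from the knob's turning axis, on its top face. The knob turns easily and stays where it is left: leave it as set.
- post: The small tacked-up steel post, loose: a round flange of 60 mm diameter and 6 mm thickness lying on the table with an upright 30 x 30 mm square tube on it, 64 mm high in all, about 0.25 kg. Origin at the centre of the flange's underside, z up. It stands between two of the boxes.
Things that resemble listed ones, but are neither listed nor needed, are in the scene too. What is shaped like the part that bears purge_knob but brown is not meant. Leave any blue look-alike of the post alone.

How it is judged:
On the way:
1. The purge knob is held at its stop (within 10 degrees) for half a second (value of joint purge_knob above 0.873 rad), for 0.5 s.
At the end, for the whole second after the job is handed in: The purge knob is released and back at rest within 0.1 rad of 0; the current knob's mark is within 10 mm and the post within 20 mm of where they started, the post upright within 10 degrees (value of joint purge_knob below 0.1 rad and velocity of joint purge_knob between -0.05 and 0.05 rad/s and distance of current_mark from where it was at the start of the episode below 0.01 m and distance of post from where it was at the start of the episode below 0.02 m and angle between post's own z axis and vertical below 0.17 rad); the robot touches nothing.
It fails at once if The round current knob is turned (its mark moves more than 10 mm) (distance of current_mark from where it was at the start of the episode above 0.01 m).
It fails at once if The post is pushed more than 20 mm away or tipped over (distance of post from where it was at the start of the episode above 0.02 m or angle between post's own z axis and vertical above 0.35 rad).
It also fails if it takes over 37 s, if anything falls off the work surface, if the arm or the gripper's body presses on something with over 40 N, if the wrist force passes 120 N, or if a joint passes its speed limit or range.

### The arm

A 6-joint arm with a two-finger parallel gripper is mounted at the origin on the work surface. World frame = base frame: x ahead of the robot, y to its left, z up, the work surface at z = 0. Lengths are in m, angles in rad, forces in N, time in s.
With the tool pointing down it reaches from about 0.375 to 0.975 m from the base axis. Payload 3.8 kg.
Tool frame: the origin (TCP) lies midway between the tips of the shut fingers; the grasp point (between the pads) lies 19 mm behind it; z points along the fingers, y is the line along which they close (so a half turn about z gives the same grasp; the last joint's range is limited). The gripper opens to 85 mm and grips with 20 to 120 N. Pads are 22 mm wide; open, the fingers measure 114 mm over their backs; the gripper's body (76 mm by 85 mm) begins 54 mm behind the grasp point. The pads swing forward as they close: fully open they stand 13 mm farther back than shut.
Start: joints at [1.283, 0.264, 1.604, -0, 1.274, -0.037], TCP at [0.168, 0.654, 0.231] pointing down, gripper open.
Joint ranges: [-2.63, 2.63], [-0.94, 2.18], [0.31, 2.57], [-1.31, 4.45], [0, 2.66], [-2.55, 2.55]. Speed limits (rad/s): [2.57, 2.57, 3.14, 3.14, 3.14, 3.14].

### API

Orientations are given as a rotation vector (axis times angle).
In Python, from workcell import read_state, vision, ticket gives the robot as it stands. The module is installed in compiled form; this text tells all that it offers.
- The arm moves only by the tool jog_arm, never from a script. Its arguments are lists of equal length, an entry for each row: "turn": the turn, a rotation vector about the tool's x, y, z in rad, a list of three; "delta_pos": the shift along the tool's x, y, z in m, a list of three; "gripper": the finger opening in m, from 0 to 0.0854. In form: {"turn": [[rx, ry, rz], ...], "delta_pos": [[dx, dy, dz], ...], "gripper": [gripper, ...]}. A call has 1 to 20 rows; each row shifts and turns the commanded pose from where the row before left it, along the tool's axes as they then stand; what a row does not reach is not made up. A row lasts 1/12 s, in which the tool goes at most 41.7 mm and 7.16 degrees, less where a joint would pass 70% of its speed; a pose out of reach is approached as far as the arm can. A call with a gripper value outside its range is refused whole. The fingers move at their own pace and stop on an object; "grip_force" is the grip in N (left out, the last holds). Time passes only in rows, so rows that do not move let the fingers close. It gives the time, the measured TCP pose, the force, the opening and the grip force at its end, in the units of the state.
- read_state(): the state, without advancing time (a new reading comes with each control period).
- vision.read_camera(name): name is "side" or "top" or "wrist"; returns the picture (400x640x3 uint8, red, green, blue); there is no depth.
- vision.calibration(name): a dict with "vfov" (degrees; the focal length in pixels is half the picture's height over the tangent of half this angle, whatever the lens; pixels are square), "cx", "cy" (the principal point, pixels), "R" (3x3) and "t" (3): a world point X has camera coordinates R X + t; the wrist camera has in their place "mount" (4x4, takes a point from camera to tool coordinates, whose origin is the TCP and whose axes are the flange's). Camera axes: x right, y down, z forward; pixel columns grow to the right and rows downward; lengths in m; the calibration is good to about 2 mm. A picture is of the moment at which its call begins: read the wrist's pose just before it. calibration takes no time and is no camera call.
- ticket.finish_job(): hands the job in; it is judged then, once.
The state is a dict: "time": time; "q": joint angles; "joint_vel": joint speeds; "joint_torque": joint torques, N m; "tool_pos": TCP position; "tcp_rot": TCP orientation; "wrist_force": force on the tool from outside, world axes, zero at the start; "torque": the same for the moment, N m; "width": opening from 0.0 (shut) to 1.0 (fully open); "grip_force": force on a finger pad.
Only numpy, scipy, OpenCV 4.12 (cv2) and the standard library are available. Lean on these libraries where they do the work, as an engineer would, in place of code of your own. Each camera call takes 0.05 s, during which the arm holds its last target. There are 200 camera calls.

## Working session

There is one attempt and no reset: what is moved stays moved. The work goes in short steps, Python scripts to look and compute and a tool call to move; the robot and the scene stay as the last step left them, time stands still between calls to the robot, and variables do not carry over. Pictures are saved under pics/ and viewed, at most 10 in all, crops included, and the job is handed in when it is done.

Besides the shell and the picture viewer there is one more tool, called as name(argument=value, ...) on one line, values as JSON. jog_arm: Moves the arm, as the interface text tells. Its arguments: {"type":"object","properties":{"turn":{"type":"array","items":{"type":"array","items":{"type":"number"}}},"delta_pos":{"type":"array","items":{"type":"array","items":{"type":"number"}}},"gripper":{"type":"array","items":{"type":"number"}},"grip_force":{"type":"number"}},"required":["turn","delta_pos","gripper"]}

```bash
mkdir -p pics; python3 - <<'E'
from workcell import read_state, vision
import cv2, numpy as np
s=read_state(); print(s)
for n in ["top","side"]:
    im=vision.read_camera(n); cv2.imwrite(f"pics/{n}0.png",im[:,:,::-1]); np.save(f"{n}0.npy",im)
    print(n,vision.calibration(n))
print(vision.calibration("wrist"))
E
```

```text
{'time': 0.0, 'q': array([ 1.28308630e+00,  2.64747083e-01,  1.60540380e+00, -2.23888752e-05,
        1.27368692e+00, -3.68987234e-02]), 'joint_vel': array([ 0.00028378, -0.00067286, -0.0010589 , -0.000927  , -0.00177586,
        0.00286977]), 'joint_torque': array([ 1.05589999e-03, -5.15114450e+01, -3.67306995e+01,  1.25639394e-04,
        1.30141043e-02,  1.01092365e-05]), 'tool_pos': array([0.16732574, 0.65316622, 0.22995002]), 'tcp_rot': array([-0.39288842, -3.11658214,  0.00348538]), 'wrist_force': array([-0.11676619, -0.19847135,  0.58820227]), 'torque': array([ 0.01904172, -0.00906185,  0.03794965]), 'grip_force': 0.0, 'width': 0.9977111873009087}
top {'vfov': 56.67325881182176, 'cx': 319.4600095379906, 'cy': 197.51247412381213, 'R': array([[-0.01824033, -0.99935319,  0.03099174],
       [-0.9883045 ,  0.01332767, -0.15190981],
       [ 0.15139851, -0.03340016, -0.98790836]]), 't': array([-0.00119766,  0.50329381,  0.86623275])}
side {'vfov': 54.37988234774891, 'cx': 313.5344937290485, 'cy': 203.08198223666741, 'R': array([[ 0.81593051, -0.57789312, -0.01723203],
       [-0.45794016, -0.62780003, -0.62941078],
       [ 0.35291389,  0.5214467 , -0.77688167]]), 't': array([-0.38598214,  0.29146111,  0.67058713])}
{'vfov': 61.03919134881435, 'cx': 317.44046592294893, 'cy': 197.03691747075894, 'mount': array([[ 3.30814218e-04, -9.47863818e-01, -3.18675498e-01,
         8.27984501e-02],
       [ 9.99999929e-01,  3.71271971e-04, -6.62149220e-05,
         1.02613789e-03],
       [ 1.81078009e-04, -3.18675453e-01,  9.47863873e-01,
        -1.42969407e-01],
       [ 0.00000000e+00,  0.00000000e+00,  0.00000000e+00,
         1.00000000e+00]])}
```

View pics/top0.png

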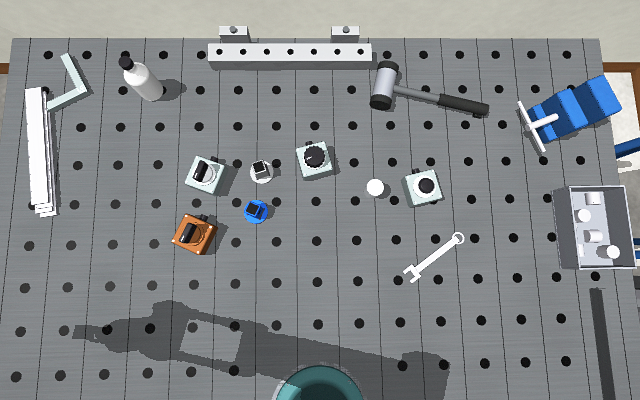

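View pics/side0.png

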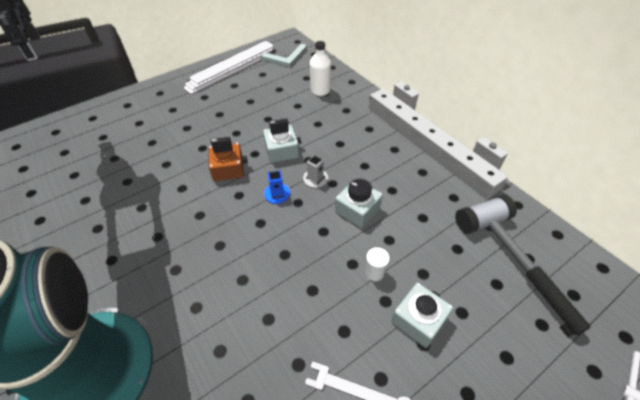

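The top view shows the bar-grip knob on the left grey box at about (205,173). The post is at (261,171), the round knob at (315,158), the mushroom button at (424,187), the brown look-alike at (194,234) and the blue post at (255,211). In the side view the purge box is at (281,142). I'll zoom in to get the outlines.

```bash
cat > h.py <<'E'
import numpy as np, cv2
from workcell import vision
def K(c): 
    f=200/np.tan(np.radians(c["vfov"]/2)); return f,c["cx"],c["cy"]
def ray(n,u,v,c=None):
    c=c or vision.calibration(n); f,cx,cy=K(c); R=np.array(c["R"]);t=np.array(c["t"])
    d=R.T@np.array([(u-cx)/f,(v-cy)/f,1]); return -R.T@t,d/np.linalg.norm(d)
def plane(n,u,v,z,c=None):
    o,d=ray(n,u,v,c); return o+d*(z-o[2])/d[2]
def tri(r1,r2):
    (o1,d1),(o2,d2)=r1,r2
    s=np.linalg.lstsq(np.c_[d1,-d2],o2-o1,rcond=None)[0]
    a,b=o1+s[0]*d1,o2+s[1]*d2; return (a+b)/2,np.linalg.norm(a-b)
E
python3 - <<'E'
from h import *
a=np.load("top0.npy")[140:270,160:340]; b=np.load("side0.npy")[100:230,200:390]
A=cv2.resize(a,None,fx=4,fy=4,interpolation=cv2.INTER_CUBIC);B=cv2.resize(b,None,fx=4,fy=4,interpolation=cv2.INTER_CUBIC)
cv2.imwrite("pics/tc.png",A[:,:,::-1]);cv2.imwrite("pics/sc.png",B[:,:,::-1])
for n,p in dict(purge=(203,170),post=(260,168),cur=(314,156),but=(425,185),brown=(192,232)).items(): print(n,plane("top",*p,0.07).round(3))
E
```

```text
purge [0.568 0.265 0.07 ]
post [0.571 0.132 0.07 ]
cur [0.599 0.003 0.07 ]
but [ 0.525 -0.261  0.07 ]
brown [0.422 0.286 0.07 ]
```

View pics/tc.png

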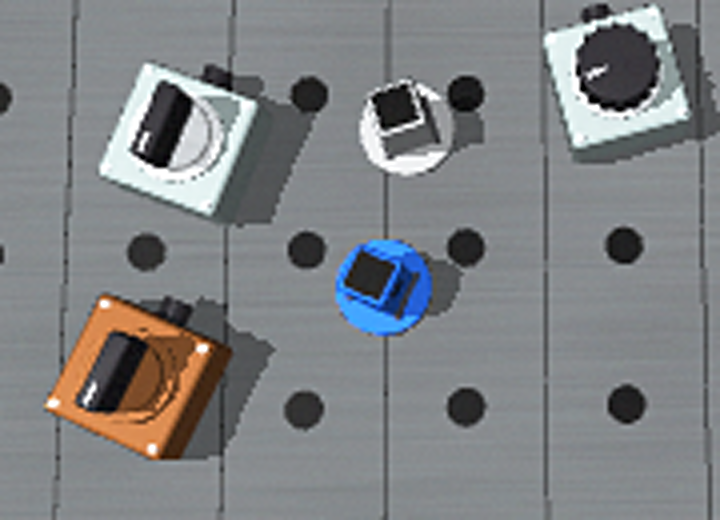

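View pics/sc.png

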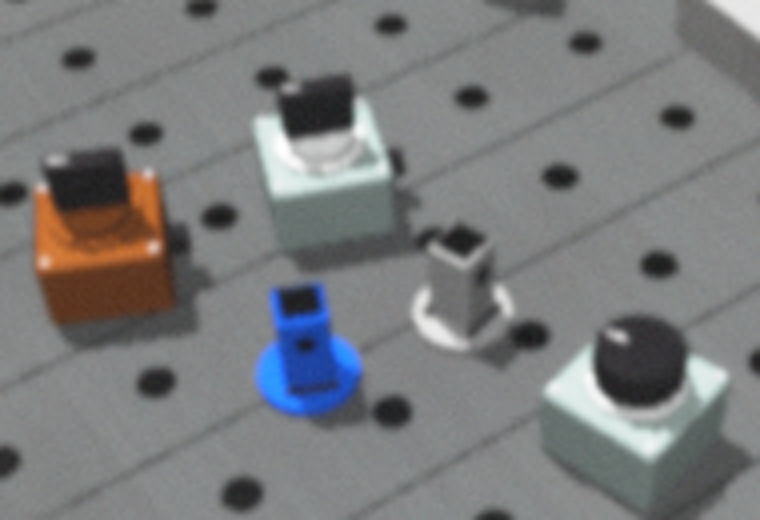

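The crops show the purge box top corners at crop pixels (148,63), (258,100), (212,215) and (100,172) in the top view. In the side view they are at (365,98), (390,172), (275,193) and (255,118). The bar's white mark is at the end nearer the robot. Next I triangulate.

```bash
python3 - <<'E'
from h import *
T=np.array([(148,63),(258,100),(212,215),(100,172)])/4+[160,140]-0.375
S=np.array([(365,98),(390,172),(275,193),(255,118)])/4+[200,100]-0.375
P=[]
for t,s in zip(T,S):
    p,g=tri(ray("top",*t),ray("side",*s)); P.append(p); print(p.round(4),round(g,4),plane("top",*t,.05).round(4))
P=np.array([plane("top",*t,.05) for t in T])
print("c",P.mean(0), "sides",np.linalg.norm(P-np.roll(P,-1,0),axis=1))
d=[P[0]-P[3],P[1]-P[2]]; print([np.degrees(np.arctan2(x[1],x[0])) for x in d],[np.degrees(np.arctan2(x[1],x[0])) for x in (P[0]-P[1],P[3]-P[2])])
# bar white mark
p,g=tri(ray("top",160+141/4,140+145/4),ray("side",200+290/4,100+88/4)); print("mark",p,g)
for n,q in dict(post=(261,172)).items(): print(n,plane("top",*q,0.006))
E
```

```text
[0.6067 0.2857 0.0559] 0.0011 [0.6088 0.2873 0.05  ]
[0.5828 0.2203 0.054 ] 0.0028 [0.5851 0.2207 0.05  ]
[0.5142 0.245  0.0555] 0.0006 [0.5149 0.2465 0.05  ]
[0.5407 0.3122 0.0547] 0.0006 [0.5419 0.3137 0.05  ]
c [0.56268262 0.26704042 0.05      ] sides [0.07074739 0.07482329 0.07237203 0.07195203]
[np.float64(-21.469348579752474), np.float64(-20.197499885747366)] [np.float64(70.41116558514325), np.float64(68.11007757433333)]
mark [0.54760417 0.27370847 0.09891298] 0.0021683017811433866
post [0.57580779 0.13720188 0.006     ]
```

jog_arm(turn=[[0,0,0],[0,0,0],[0,0,0],[0,0,0],[0,0,0],[0,0,0],[0,0,0],[0,0,0],[0,0,0],[0,0,0],[0,0,0],[0,0,0],[0,0,0],[0,0,0],[0,0,0],[0,0,0],[0,0,0.054],[0,0,0.054],[0,0,0],[0,0,0]], delta_pos=[[-0.03,-0.0172,0],[-0.03,-0.0172,0],[-0.03,-0.0172,0],[-0.03,-0.0172,0],[-0.03,-0.0172,0],[-0.03,-0.0172,0],[-0.03,-0.0172,0],[-0.03,-0.0172,0],[-0.03,-0.0172,0],[-0.03,-0.0172,0],[-0.03,-0.0172,0],[-0.03,-0.0172,0],[-0.03,-0.0172,0],[-0.03,-0.0172,0],[-0.03,-0.0172,0],[-0.03,-0.0172,0],[0,0,0],[0,0,0],[0,0,0],[0,0,0]], gripper=[0.085,0.085,0.085,0.085,0.085,0.085,0.085,0.085,0.085,0.085,0.085,0.085,0.085,0.085,0.085,0.085,0.085,0.085,0.085,0.085])

```text
time: 1.77
tool_pos: [0.564, 0.2679, 0.2307]
tcp_rot: [-0.559, -3.091, 0.001]
wrist_force: [-0.4, 0.7, 0.5]
width: 0.998
grip_force: 0.0
```

```bash
python3 - <<'E'
from h import *
from workcell import read_state
from scipy.spatial.transform import Rotation as Ro
s=read_state(); im=vision.read_camera("wrist"); np.save("w1.npy",im); cv2.imwrite("pics/w1.png",im[:,:,::-1])
R=Ro.from_rotvec(s["tcp_rot"]).as_matrix(); p=s["tool_pos"]; np.savez("w1s.npz",R=R,p=p)
print(s["time"],p,R,s["q"],s["wrist_force"])
E
```

```text
1.7667 [0.56396468 0.26785469 0.23067462] [[-9.36701175e-01  3.50128319e-01 -1.03371374e-03]
 [ 3.50128839e-01  9.36701478e-01 -3.69037228e-04]
 [ 8.39070805e-04 -7.07610597e-04 -9.99999398e-01]] [ 4.03477415e-01  1.70232039e-01  1.71793676e+00  6.99195512e-05
  1.25451945e+00 -8.09632214e-01] [-0.42662505  0.66878938  0.51778366]
```

View pics/w1.png

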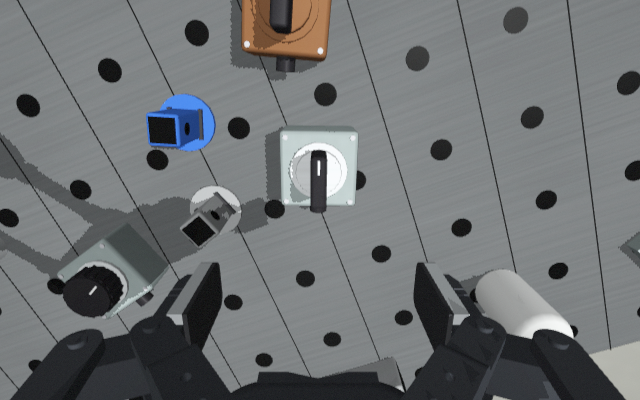

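The wrist view shows the purge box centred near (318,165) with the bar upright in the picture, from about (318,150) to (318,212). The white mark is at the end nearer the robot. Next I measure the bar and box precisely.

```bash
python3 - <<'E'
from h import *
im=np.load("w1.npy"); z=np.load("w1s.npz"); R,p=z["R"],z["p"]
c=vision.calibration("wrist"); M=np.array(c["mount"])
Rcw=R@M[:3,:3]; o=R@M[:3,3]+p; C=dict(vfov=c["vfov"],cx=c["cx"],cy=c["cy"],R=Rcw.T,t=-Rcw.T@o)
W=lambda u,v,h: plane("",u,v,h,C)
g=im.max(2).astype(int)
m=((g<70)).astype(np.uint8); m[:140]=0;m[218:]=0;m[:,:303]=0;m[:,335:]=0
for v in range(146,216,6):
    u=np.flatnonzero(m[v]); print(v,u.min() if len(u) else None,u.max() if len(u) else None,len(u))
v=np.flatnonzero(m[:,316:321].sum(1)); print("rows",v.min(),v.max())
Ls=[];
for v in range(166,209):
    u=np.flatnonzero(m[v])
    if len(u): Ls.append([*W((u.min()+u.max()+1)/2-.5,v,.098)[:2]])
Ls=np.array(Ls); vx,vy,x0,y0=cv2.fitLine(Ls.astype(np.float32),cv2.DIST_HUBER,0,.001,.001).ravel()
if vx<0: vx,vy=-vx,-vy
yaw=np.arctan2(vy,vx); print("bar yaw deg",np.degrees(yaw),"toolx yaw",np.degrees(np.arctan2(-R[1,0],-R[0,0])))
vm=np.flatnonzero(m[:,318]).max(); e=W(318,vm+.5,.098); print("far end",e, "centre", e-.023*np.array([vx,vy,0]))
# disc + box (light) mask
b=((im.min(2)>150)|((im[...,1]>140)&(im[...,0]<im[...,1]))).astype(np.uint8); b[:110]=0;b[222:]=0;b[:,:262]=0;b[:,370:]=0
b=cv2.morphologyEx(b,cv2.MORPH_OPEN,np.ones((3,3)))
b|=m
cs=max(cv2.findContours(b,0,2)[0],key=cv2.contourArea); r=cv2.minAreaRect(cs); print(r)
B=np.array([W(*q,.05) for q in cv2.boxPoints(r)]); print(B.round(4),B.mean(0))
# mark triangulated with the top view
w=(im.min(2)>170)[155:180,314:323]; vv,uu=np.nonzero(w); q=(uu.mean()+314,vv.mean()+155); print("mark px",q,len(uu))
print(tri(ray("",*q,C),ray("top",160+141/4,140+145/4)))
E
```

```text
146 None None 0
152 312 325 14
158 311 325 15
164 311 325 11
170 311 325 12
176 311 325 15
182 311 325 15
188 311 325 15
194 311 325 15
200 311 325 15
206 310 325 16
212 316 322 3
rows 151 212
bar yaw deg -20.446068 toolx yaw -20.49520323224471
far end [0.58589813 0.26105968 0.098     ] centre [0.56434709 0.26909417 0.098     ]
((318.5, 172.0), (82.0, 77.0), 90.0)
[[0.5144 0.2495 0.05  ]
 [0.5398 0.3176 0.05  ]
 [0.6186 0.2914 0.05  ]
 [0.5911 0.2177 0.05  ]] [0.56597134 0.26904862 0.05      ]
mark px (np.float64(318.5), np.float64(168.0)) 30
(array([0.54850793, 0.27488361, 0.09682139]), np.float64(0.0028594678872386732))
```

jog_arm(turn=[[0,0,0],[0,0,0],[0,0,0],[0,0,0],[0,0,0],[0,0,0],[0,0,0],[0,0,0],[0,0,0],[0,0,0]], delta_pos=[[0,0.001,0.02],[0,0,0.025],[0,0,0.025],[0,0,0.025],[0,0,0.02],[0,0,0.02],[0,0,0.015],[0,0,0.01],[0,0,0],[0,0,0]], gripper=[0.045,0.045,0.045,0.045,0.045,0.045,0.045,0.045,0.045,0.045], grip_force=40)

```text
time: 2.65
tool_pos: [0.5641, 0.2694, 0.071]
tcp_rot: [-0.559, -3.091, 0.001]
wrist_force: [-0.5, -0.2, 0.9]
width: 0.528
grip_force: 0.0
```

jog_arm(turn=[[0,0,0],[0,0,0],[0,0,0],[0,0,0],[0,0,0],[0,0,0],[0,0,0],[0,0,0]], delta_pos=[[0,0,0],[0,0,0],[0,0,0],[0,0,0],[0,0,0],[0,0,0],[0,0,0],[0,0,0]], gripper=[0.02,0.0,0.0,0.0,0.0,0.0,0.0,0.0])

```text
time: 3.32
tool_pos: [0.5652, 0.2682, 0.0732]
tcp_rot: [0.561, 3.09, -0.001]
wrist_force: [-2.8, -4.5, 5.1]
width: 0.156
grip_force: 40.1
```

jog_arm(turn=[[0,0,0.05],[0,0,0.09],[0,0,0.09],[0,0,0.09],[0,0,0.09],[0,0,0.09],[0,0,0.09],[0,0,0.09],[0,0,0.09],[0,0,0.09],[0,0,0.09],[0,0,0.06],[0,0,0.03],[0,0,0],[0,0,0]], delta_pos=[[0,0,0],[0,0,0],[0,0,0],[0,0,0],[0,0,0],[0,0,0],[0,0,0],[0,0,0],[0,0,0],[0,0,0],[0,0,0],[0,0,0],[0,0,0],[0,0,0],[0,0,0]], gripper=[0,0,0,0,0,0,0,0,0,0,0,0,0,0,0])

```text
time: 4.57
tool_pos: [0.5634, 0.2666, 0.0732]
tcp_rot: [2.021, 2.404, -0.008]
wrist_force: [-6.0, -8.4, 10.4]
width: 0.155
grip_force: 40.6
```

```bash
python3 - <<'E'
from h import *
from workcell import read_state
s=read_state(); im=vision.read_camera("wrist"); t=vision.read_camera("side")
print(s)
W=im[200:400,170:470]; T=t[90:190,200:350]
cv2.imwrite("pics/h.png",np.hstack([cv2.resize(W,(450,300)),cv2.resize(T,(350,233)) if 0 else cv2.resize(T,(350,300))])[:,:,::-1])
E
```

```text
{'time': 4.5667, 'q': array([ 0.40367192,  0.30996951,  1.85588095, -0.00348529,  0.97976869,
        0.232613  ]), 'joint_vel': array([-0.00073282,  0.00076   , -0.00152488,  0.00182369, -0.00018088,
       -0.00153841]), 'joint_torque': array([  2.96174437, -44.21874762, -33.34724665,   1.65558424,
        -3.21004026,   0.20383174]), 'tool_pos': array([0.56342305, 0.26663595, 0.07315902]), 'tcp_rot': array([ 2.02071332,  2.40446385, -0.00768986]), 'wrist_force': array([-6.02246422, -8.38210532, 10.43696584]), 'torque': array([-1.42953228,  1.01359293,  0.16905193]), 'grip_force': 40.63607633113861, 'width': 0.15476406168764437}
```

View pics/h.png

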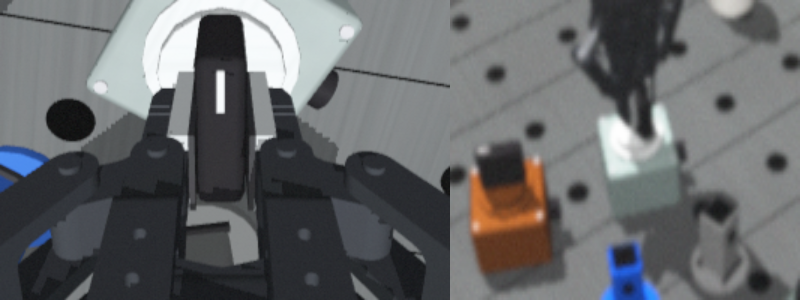

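The bar sits square between the pads and is turned about 60° relative to the box. The tool has turned 59.6° and the torque is 0.17 N m, so the knob is at its stop. I hold for one second, then let go.

jog_arm(turn=[[0,0,0],[0,0,0],[0,0,0],[0,0,0],[0,0,0],[0,0,0],[0,0,0],[0,0,0],[0,0,0],[0,0,0],[0,0,0],[0,0,0]], delta_pos=[[0,0,0],[0,0,0],[0,0,0],[0,0,0],[0,0,0],[0,0,0],[0,0,0],[0,0,0],[0,0,0],[0,0,0],[0,0,0],[0,0,0]], gripper=[0,0,0,0,0,0,0,0,0,0,0,0])

```text
time: 5.67
tool_pos: [0.5634, 0.2667, 0.0732]
tcp_rot: [2.021, 2.405, -0.008]
wrist_force: [-7.5, -10.0, 10.5]
width: 0.154
grip_force: 40.6
```

jog_arm(turn=[[0,0,0],[0,0,0],[0,0,0],[0,0,0],[0,0,0],[0,0,0],[0,0,0],[0,0,0],[0,0,0],[0,0,0],[0,0,0],[0,0,0]], delta_pos=[[0,0,0],[0,0,0],[0,0,0],[0,0,0],[0,0,0],[0,0,0],[0,0,0],[0,0,0],[0,0,0],[0,0,0],[0,0,0],[0,0,0]], gripper=[0.085,0.085,0.085,0.085,0.085,0.085,0.085,0.085,0.085,0.085,0.085,0.085])

```text
time: 6.67
tool_pos: [0.5646, 0.2691, 0.0713]
tcp_rot: [-2.022, -2.404, 0.0]
wrist_force: [0.9, 0.6, 0.3]
width: 0.989
grip_force: 0.0
```

jog_arm(turn=[[0,0,0],[0,0,0],[0,0,0],[0,0,0],[0,0,0],[0,0,0],[0,0,0],[0,0,0],[0,0,0],[0,0,0]], delta_pos=[[0,0,-0.01],[0,0,-0.02],[0,0,-0.025],[0,0,-0.025],[0,0,-0.03],[0,0,-0.03],[0,0,-0.02],[0,0,0],[0,0,0],[0,0,0]], gripper=[0.085,0.085,0.085,0.085,0.085,0.085,0.085,0.085,0.085,0.085])

```text
time: 7.5
tool_pos: [0.5641, 0.2689, 0.2309]
tcp_rot: [-2.022, -2.404, 0.001]
wrist_force: [-0.4, 0.1, -0.2]
width: 0.995
grip_force: 0.0
```

```bash
python3 - <<'E'
from h import *
from workcell import read_state
s=read_state(); print(s["time"],s["tool_pos"],s["wrist_force"],s["width"])
im=vision.read_camera("wrist"); t=vision.read_camera("side")
T=t[90:240,200:400]
cv2.imwrite("pics/e.png",np.hstack([cv2.resize(im[0:300,120:520],(400,300)),cv2.resize(T,(400,300))])[:,:,::-1])
E
```

```text
7.5 [0.56407133 0.26887626 0.23086645] [-0.44193212  0.11368535 -0.24878331] 0.9951774547070014
```

View pics/e.png

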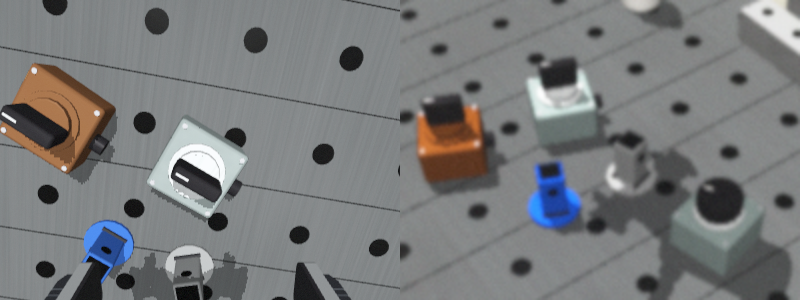

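The bar is back parallel to the box sides, with the post and the round knob standing as before. I check this numerically against the first pictures, then hand in.

```bash
python3 - <<'E'
from h import *
from workcell import ticket
b0=np.load("side0.npy"); b1=vision.read_camera("side")
def ax(im):
    m=(im[115:137,262:296].max(2)<75).astype(np.uint8); n,l,st,c=cv2.connectedComponentsWithStats(m); i=1+st[1:,4].argmax()
    return cv2.minAreaRect(np.argwhere(l==i)[:,::-1].astype(np.float32)),st[i]
a=ax(b0),ax(b1); print(a)
def mk(im): # current-knob white mark
    g=im[175:205,345:375].min(2).astype(int); v,u=np.nonzero((g>130)); return u.mean(),v.mean(),len(u)
print(mk(b0),mk(b1))
r0,r1=a[0][0],a[1][0]
if np.abs(np.subtract(r0[0],r1[0])).max()<1 and np.abs(a[0][1]-a[1][1])[:4].max()<=1: print(ticket.finish_job())
E
```

```text
((((16.864864349365234, 11.189188957214355), (12.165525436401367, 17.755088806152344), 80.53767395019531), array([  8,   4,  18,  15, 197], dtype=int32)), (((16.864864349365234, 11.189188957214355), (12.165525436401367, 17.755088806152344), 80.53767395019531), array([  8,   4,  18,  15, 198], dtype=int32)))
(np.float64(13.305785123966942), np.float64(15.534435261707989), 363) (np.float64(15.508333333333333), np.float64(17.254166666666666), 240)
the job is handed in; nothing more can be done
None
```

The purge knob was turned to its stop, held there for over a second and released; it sprang back to rest, the post and current knob were never touched and look unmoved, and the job is handed in.

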